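# Sort the handful from the test bench into its trays

## Robot

A 6-joint arm with a two-finger parallel gripper is mounted at the origin on a cart in front of the work surface, level with it; the furniture and walls round the work are solid. World frame = base frame: x ahead of the robot, y to its left, z up, the work surface at z = 0. Lengths are in m, angles in degrees, forces in N, time in s.
With the tool pointing down it reaches from about 0.325 to 0.85 m from the base axis. Payload 4.4 kg.
Tool frame: the origin (TCP) lies midway between the tips of the shut fingers; the grasp point (between the pads) lies 19 mm behind it (arm.tcp_to_grasp is the distance from the TCP to the grasp point, in m); z points along the fingers, y is the line along which they close (so a half turn about z gives the same grasp; the last joint's range is limited). The gripper opens to 94 mm and grips with 3 to 60 N. Pads are 16 mm wide; open, the fingers measure 119 mm over their backs; the gripper's body (75 mm by 177 mm) begins 78 mm behind the grasp point.
Start: joints at [-72.451, 11.837, 88.321, -0, 79.842, -8.623], TCP at [0.254, -0.516, 0.205] pointing down, gripper open.
Joint ranges: [-156.59, 156.59], [-49.26, 127.26], [12.9, 141.05], [-63.56, 243.56], [4.71, 150.69], [-161.64, 161.64]. Speed limits (degrees/s): [159.86, 159.86, 180, 180, 180, 180].

## Interface

Orientations are given as [roll, pitch, yaw] about the fixed x, y, z axes, in that order (R = Rz(yaw) Ry(pitch) Rx(roll)).
In Python, from rig import arm gives the robot as it stands.
- The arm moves only by the shell command python3 -m handwheel 'ROWS' [FORCE]. ROWS is JSON, a list of rows, each a list of 7 numbers: the shift along the tool's x, y, z as a fraction of full scale, then the turn, a rotation vector about the tool's x, y, z as a fraction of full scale, then the closure, from -1 (fully open) to 1 (shut). A call has 1 to 5 rows; each row is the pose to reach, as a shift and turn from the pose commanded when the call began, along the tool's axes at that moment, turning the shorter way round; what a row does not reach only later rows make up. Full scale, the value 1, is 300 mm for a shift and 180 degrees for a turn. A row lasts 1/10 s, in which the tool goes at most 50 mm and 8.59 degrees, less where a joint would pass 70% of its speed; a pose out of reach is approached as far as the arm can. A call with a number of a shift or a turn outside -1 to 1 is refused whole. A call with a gripper value outside its range is refused whole. The fingers move at their own pace and stop on an object; FORCE is the grip in N (left out, the last holds). Time passes only in rows, so rows that repeat a pose let the fingers close. It gives the time, the measured TCP pose, the force, the opening and the grip force at its end, in the units of the state.
- arm.observe(): the state, without advancing time (a new reading comes with each control period).
- arm.get_image(name): name is "scene" or "top"; returns (picture, depth): 400x640x3 uint8, red, green, blue; 400x640 float32, m along the optical axis (not along the pixel's ray), 0 where there is no reading.
- arm.camera_model(name): a dict with "vfov" (degrees; the focal length in pixels is half the picture's height over the tangent of half this angle, whatever the lens; pixels are square), "cx", "cy" (the principal point, pixels), "pose" (4x4, takes a point from camera to world coordinates). Camera axes: x right, y down, z forward; pixel columns grow to the right and rows downward; lengths in m; the calibration is good to about 2 mm. A picture is of the moment at which its call begins. camera_model takes no time and is no camera call.
- arm.hand_in(): hands the job in; it is judged then, once.
Trained networks look in the newest picture that a camera, given by its name, has taken for a name from the list of things; names that differ only in an ending like _2 or _b are one class to them, and where a whole thing is asked for, a point or a joint stands for the part that bears it (a point fixed in the world has none). Each returns a list of dicts, best first, with "confidence" (0 to 1); they miss things now and then, are a little off and sometimes report something else, mostly with a low value. They report only what shows in the picture. A call takes as long as a camera call.
- arm.regions_of(target, camera): "mask" (400x640 bool, what is visible of it) and "rect" ([left, top, width, height] in pixels, round what is visible of it).
The state is a dict: "clock": time; "joints": joint angles; "qvel": joint speeds; "joint_efforts": joint torques, N m; "tcp_pos": TCP position; "orientation": TCP orientation; "force": force on the tool from outside, world axes, zero at the start; "torque": the same for the moment, N m; "grip_width": opening from 0.0 (shut) to 1.0 (fully open); "finger_force": force on a finger pad.
Only numpy, scipy, OpenCV 4.12 (cv2) and the standard library are available. Lean on these libraries where they do the work, as an engineer would, in place of code of your own. Each camera call takes 0.05 s, during which the arm holds its last target. There are 200 camera calls.

## Task

Tidy up the mixed handful in the front row of the bench: the two test specimens (stone core and mortar cube) go in the grey steel tray with the silvery rim, the two brass balance weights in the wooden tray with the green floor, and the rubber stopper in the blue tray. Set each one down on its base, upright and flat on the tray floor inside the rim, not stacked and not dropped from a height, and leave the beaker and the calculator where they are.

Things in the scene. Friction and masses are not known exactly. Their poses are not given: they have to be found in the camera images.
- stone_core: Drilled stone core specimen: plain grey-brown speckled stone cylinder, 50 mm diameter, 53 mm high, 0.26 kg. Grasp across the diameter. Stands upright in the front row on the bench with the four other loose things, about 9 cm from its neighbours. Origin: centre of the underside; z up.
- mortar_cube: Mortar test cube: small grey cast cube, 40 x 40 x 40 mm, 0.14 kg, with a pale label; x and y are normal to its side faces. Grasp two opposite side faces. Stands upright in the front row on the bench with the four other loose things, about 9 cm from its neighbours. Origin: centre of the underside; z up.
- weight_100g: The larger of two brass-coloured balance weights: round body 27 mm diameter with a neck and knob on top, 36 mm high in all, 0.12 kg. Grasp across the body (the lowest 20 mm or so). Stands upright in the front row on the bench with the four other loose things, about 9 cm from its neighbours. Origin: centre of the underside; z up.
- weight_50g: The smaller of the two brass-coloured balance weights: round body 21 mm diameter with a neck and knob on top, 30 mm high in all, 0.06 kg. Grasp across the body (the lowest 16 mm or so). Stands upright in the front row on the bench with the four other loose things, about 9 cm from its neighbours. Origin: centre of the underside; z up.
- rubber_stopper: Red-brown rubber stopper, a tapered plug standing on its narrow end: 34 mm diameter at the top, narrower at the foot, 26 mm high, 0.02 kg. Grasp across the diameter near the top. Stands upright in the front row on the bench with the four other loose things, about 9 cm from its neighbours. Origin: centre of the underside; z up.
- steel_tray: Dark grey steel tray with a bright silvery rim, for test specimens, 126 mm long (its x), 86 mm wide (its y), fixed to the bench. Floor top 3 mm above the bench; a rim 3 mm thick runs all round, its top 9 mm (10 mm with the rolled edge) above the bench; inside 120 x 80 mm, no dividers. Origin: centre of the underside, on the bench; z up. Its long side points roughly away from the robot; the three trays stand side by side, in any order, behind the row of loose things.
- wooden_tray: Wooden tray (orange-brown rim) with a green floor, for the balance weights, 126 mm long (its x), 86 mm wide (its y), fixed to the bench. Floor top 3 mm above the bench; a rim 3 mm thick runs all round, its top 9 mm (10 mm with the rolled edge) above the bench; inside 120 x 80 mm, no dividers. Origin: centre of the underside, on the bench; z up. Its long side points roughly away from the robot; the three trays stand side by side, in any order, behind the row of loose things.
- blue_tray: All-blue plastic tray for stoppers, 126 mm long (its x), 86 mm wide (its y), fixed to the bench. Floor top 3 mm above the bench; a rim 3 mm thick runs all round, its top 9 mm (10 mm with the rolled edge) above the bench; inside 120 x 80 mm, no dividers. Origin: centre of the underside, on the bench; z up. Its long side points roughly away from the robot; the three trays stand side by side, in any order, behind the row of loose things.
- beaker: Bystander, not to be touched: clear glass beaker with a green band, 63 mm diameter, 78 mm high, standing loose behind the trays. Origin: centre of the underside.
- calculator: Bystander, not to be touched: black pocket calculator, 116 x 68 x 12 mm, lying loose near the front edge of the bench to the left of the row. Origin: centre of the underside. Behind it, left of the trays, stands a big test press, fixed, to keep clear of with gripper and wrist: it fills x > 0.48 m, y > 0 m to 0.24 m high, more at its console.

How it is judged (in metres and radians):
At the end, for the whole second after the job is handed in: The stone core and the mortar cube stand in the steel tray, both brass weights in the wooden tray and the stopper in the blue tray: each wholly inside the rim (2 mm allowance), with its base on the tray floor (within 4 mm), within 0.12 rad of upright and at rest (under 0.02 m/s) (x of stone_core in the frame of steel_tray between -0.0368 and 0.0368 m and y of stone_core in the frame of steel_tray between -0.0168 and 0.0168 m and z of each of stone_core, mortar_cube in the frame of steel_tray below 0.007 m and angle between each of stone_core, mortar_cube, weight_100g, weight_50g, rubber_stopper's own z axis and vertical below 0.12 rad and linear speed of each of stone_core, mortar_cube, weight_100g, weight_50g, rubber_stopper below 0.02 m/s and x of mortar_cube in the frame of steel_tray between -0.042 and 0.042 m and y of mortar_cube in the frame of steel_tray between -0.022 and 0.022 m and x of weight_100g in the frame of wooden_tray between -0.0485 and 0.0485 m and y of weight_100g in the frame of wooden_tray between -0.0285 and 0.0285 m and z of each of weight_100g, weight_50g in the frame of wooden_tray below 0.007 m and x of weight_50g in the frame of wooden_tray between -0.0515 and 0.0515 m and y of weight_50g in the frame of wooden_tray between -0.0315 and 0.0315 m and x of rubber_stopper in the frame of blue_tray between -0.049 and 0.049 m and y of rubber_stopper in the frame of blue_tray between -0.029 and 0.029 m and z of rubber_stopper in the frame of blue_tray below 0.007 m); the robot touches nothing.
It fails at once if one of the five things is dropped: it touches nothing while its base is more than 35 mm above the bench ((height (world z) of stone_core above 0.035 m and contact force between stone_core and anything else below 0.01 N) or (height (world z) of mortar_cube above 0.035 m and contact force between mortar_cube and anything else below 0.01 N) or (height (world z) of weight_100g above 0.035 m and contact force between weight_100g and anything else below 0.01 N) or (height (world z) of weight_50g above 0.035 m and contact force between weight_50g and anything else below 0.01 N) or (height (world z) of rubber_stopper above 0.035 m and contact force between rubber_stopper and anything else below 0.01 N)).
It fails at once if the beaker or the calculator is moved by more than 20 mm (distance of any of beaker, calculator from where it was at the start of the episode above 0.02 m).
It also fails if it takes over 120 s, if anything falls off the work surface, if the arm or the gripper's body presses on something with over 40 N, if the wrist force passes 120 N, or if a joint passes its speed limit or range.

## Working session

There is one attempt and no reset: what is moved stays moved. The work goes in short steps, Python scripts to look and compute and a shell command to move; the robot and the scene stay as the last step left them, time stands still between calls to the robot, and variables do not carry over. Pictures are saved under pics/ and viewed, at most 14 in all, crops included, and the job is handed in when it is done.

```bash
mkdir -p pics; ls
cat > h.py <<'E'
import numpy as np, cv2
from rig import arm
def pts(cam, depth, mask):
    m=arm.camera_model(cam); f=200/np.tan(np.radians(m["vfov"])/2)
    v,u=np.nonzero(mask&(depth>0)); d=depth[v,u]
    P=np.c_[(u-m["cx"])/f*d,(v-m["cy"])/f*d,d]
    T=np.array(m["pose"]); return P@T[:3,:3].T+T[:3,3]
E
python3 - <<'E'
from h import *
print(arm.observe())
for c in("top","scene"):
    im,d=arm.get_image(c); cv2.imwrite(f"pics/{c}0.png",im[:,:,::-1])
    print(c,arm.camera_model(c)["pose"])
    for n in "stone_core mortar_cube weight_100g weight_50g rubber_stopper steel_tray wooden_tray blue_tray beaker calculator".split():
        for r in arm.regions_of(n,c)[:2]:
            P=pts(c,d,r["mask"])
            if len(P)==0: print(n,"none");continue
            z=np.percentile(P[:,2],95); Q=P[P[:,2]>z-.006]
            (cx,cy),s,a=cv2.minAreaRect(Q[:,:2].astype(np.float32)*1000)
            print(n,round(r["confidence"],2),r["rect"],"top z",z.round(4),"rect",np.round([cx,cy,*s,a],1),"med",np.median(Q,0).round(4))
E
```

```text
pics
{'clock': 0.0, 'joints': array([-7.24493055e+01,  1.18827882e+01,  8.84019883e+01,  9.12304975e-04,
        7.98417680e+01, -8.62341649e+00]), 'qvel': array([0.00956718, 0.02678843, 0.09242072, 0.04352642, 0.12399906,
       0.09140908]), 'joint_efforts': array([ 4.24476329e-04, -3.70875192e+01, -2.81418014e+01,  6.99847564e-02,
        3.61902534e-02, -1.67454027e-04]), 'tcp_pos': array([ 0.25338406, -0.51528455,  0.20432856]), 'orientation': array([-1.79875021e+02, -1.98614989e-02,  2.61739275e+01]), 'force': array([ 0.44111199, -0.06047183,  0.11173858]), 'torque': array([-0.01293558,  0.01376698, -0.00824539]), 'finger_force': 0.0, 'grip_width': 1.0008598477264572}
top [[-0.02777826 -0.99533437  0.09240059  0.52956769]
 [-0.99957079  0.02851867  0.00670209 -0.0349843 ]
 [-0.00930597 -0.09217476 -0.99569936  0.95855431]
 [ 0.          0.          0.          1.        ]]
stone_core 0.89 [284.2, 267.1, 27.0, 23.1] top z 0.0558 rect [430.3  32.2  48.4  47.8  88.5] med [0.4316 0.0324 0.0534]
stone_core 0.29 [327.2, 265.9, 18.2, 25.8] top z 0.0426 rect [431.7 -65.   40.   39.4   
[... 1555 characters left out ...]
5 rect [ 449.2 -153.    11.6   13.2   44. ] med [ 0.4487 -0.1522  0.0341]
steel_tray 0.94 [366.0, 167.1, 40.3, 28.6] top z 0.0089 rect [ 561.9 -323.9   91.7  129.4   88.8] med [ 0.5617 -0.3195  0.0046]
wooden_tray 0.94 [318.9, 189.7, 47.6, 31.0] top z 0.009 rect [ 573.6 -125.2   86.4  128.7   87.3] med [ 0.5676 -0.126   0.0047]
blue_tray 0.93 [343.6, 180.5, 47.9, 29.3] top z 0.0093 rect [ 560.3 -220.8  130.2   97.6    2.9] med [ 0.5608 -0.2235  0.005 ]
beaker 0.78 [300.2, 148.4, 18.7, 22.9] top z 0.0766 rect [ 782.8 -184.    45.4   60.    74.5] med [ 0.7936 -0.1836  0.0747]
calculator 0.93 [265.4, 263.1, 45.3, 44.0] top z 0.0119 rect [430.5 193.7  67.  114.6  79.7] med [0.4253 0.1961 0.009 ]
```

View pics/top0.png

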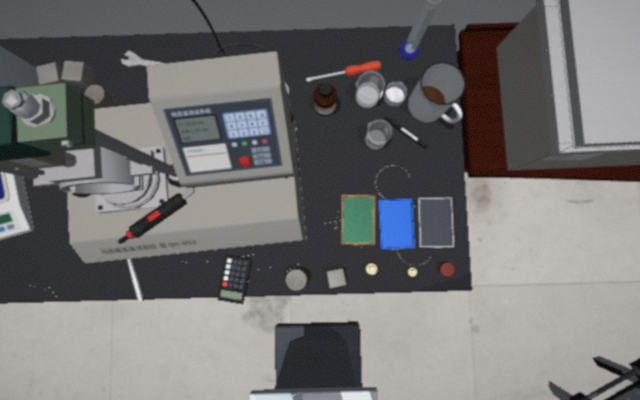

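Run:
```python
import cv2
im=cv2.imread("pics/top0.png")[110:310,190:480]; cv2.imwrite("pics/top0c.png",cv2.resize(im,None,fx=2.7,fy=2.7))
```

```text
(no output)
```

View pics/top0c.png

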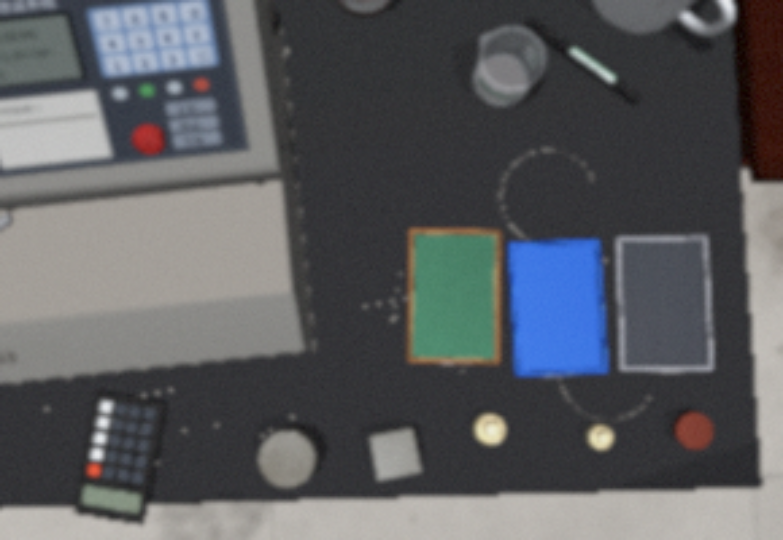

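The top view shows the row at core (296,280), cube (336,278), 100 g (371,269), 50 g (412,271) and stopper (446,269). The trays are wood (358,219), blue (396,223) and steel (436,222). The network positions agree with these, and the heights and sizes match what was given. I'll start with the stopper, at about (0.4435, -0.3395).

```bash
python3 -m handwheel '[[0,0,0,0,0,0.1454,-1],[0,0,0,0,0,0.1454,-1],[0,0,0,0,0,0.1454,-1],[0,0,0,0,0,0.1454,-1],[0,0,0,0,0,0.1454,-1]]' 12
python3 -m handwheel '[[0.32,-0.3,0.17,0,0,0,-1],[0.32,-0.3,0.17,0,0,0,-1],[0.32,-0.3,0.17,0,0,0,-1],[0.32,-0.3,0.17,0,0,0,-1],[0.32,-0.3,0.17,0,0,0,-1]]'
```

```text
clock: 1.6
tcp_pos: [0.2536, -0.516, 0.2055]
orientation: [-180.0, 0.0, 0.2]
force: [-0.1, 0.4, 0.2]
grip_width: 0.999
finger_force: 0.0
clock: 2.1
tcp_pos: [0.3499, -0.4254, 0.1542]
orientation: [-180.0, 0.0, 0.2]
force: [0.2, -0.8, 0.2]
grip_width: 0.999
finger_force: 0.0
```

```bash
python3 -m handwheel '[[0.312,-0.288,0.313,0,0,0,-1],[0.312,-0.288,0.313,0,0,0,-1],[0.312,-0.288,0.313,0,0,0,-1],[0.312,-0.288,0.313,0,0,0,-1],[0.312,-0.288,0.313,0,0,0,-1]]'
python3 -m handwheel '[[0,0,0.07,0,0,0,-0.5],[0,0,0.13,0,0,0,-0.5],[0,0,0.17,0,0,0,-0.2],[0,0,0.183,0,0,0,0],[0,0,0.183,0,0,0,0]]'
python3 -m handwheel '[[0,0,0,0,0,0,0.6],[0,0,0,0,0,0,0.6],[0,0,0,0,0,0,0.6],[0,0,0,0,0,0,0.6],[0,0,0,0,0,0,0.6]]'
```

```text
clock: 2.6
tcp_pos: [0.443, -0.3397, 0.06]
orientation: [-180.0, 0.1, 0.1]
force: [0.0, -1.3, -0.1]
grip_width: 1.0
finger_force: 0.0
clock: 3.1
tcp_pos: [0.4429, -0.3409, 0.0061]
orientation: [180.0, -0.0, -0.1]
force: [-0.9, 1.1, -0.6]
grip_width: 0.608
finger_force: 0.0
clock: 3.6
tcp_pos: [0.4437, -0.3402, 0.0064]
orientation: [179.9, -0.1, 0.0]
force: [0.5, -1.1, 3.5]
grip_width: 0.336
finger_force: 12.0
```

```bash
python3 -m handwheel '[[0,0,-0.05,0,0,0,0.6],[0,0,-0.1,0,0,0,0.6],[0,0,-0.15,0,0,0,0.6],[0.1,-0.1,-0.15,0,0,0,0.6],[0.2,-0.2,-0.15,0,0,0,0.6]]'
python3 -m handwheel '[[0.1,-0.1,0,0,0,0,0.6],[0.19,-0.185,0,0,0,0,0.6],[0.19,-0.185,0.05,0,0,0,0.6],[0.19,-0.185,0.1,0,0,0,0.6],[0.19,-0.185,0.12,0,0,0,0.6]]'
python3 -m handwheel '[[0,0,0.01,0,0,0,0.6],[0,0,0.018,0,0,0,0.6],[0,0,0.018,0,0,0,0.6],[0,0,0.018,0,0,0,0.6],[0,0,0.018,0,0,0,0.6]]'
```

```text
clock: 4.1
tcp_pos: [0.5046, -0.2808, 0.0533]
orientation: [179.9, -0.2, -0.2]
force: [0.4, -0.2, -0.5]
grip_width: 0.342
finger_force: 12.0
clock: 4.6
tcp_pos: [0.558, -0.2238, 0.0127]
orientation: [-179.9, 0.2, -0.0]
force: [-0.9, 0.1, 0.3]
grip_width: 0.34
finger_force: 12.0
clock: 5.1
tcp_pos: [0.5602, -0.2247, 0.0095]
orientation: [180.0, -0.0, -0.0]
force: [0.6, 0.2, 1.0]
grip_width: 0.34
finger_force: 12.0
```

```bash
python3 -m handwheel '[[0,0,0,0,0,0,0.1],[0,0,0,0,0,0,0.1],[0,0,0,0,0,0,0.1],[0,0,-0.04,0,0,0,0.1],[0,0,-0.1,0,0,0,0.1]]'
python3 -m handwheel '[[0,0,-0.1,0,0,0,0.1],[-0.1,0.03,-0.1,0,0,0,0],[-0.2,0.06,-0.1,0,0,0,0],[-0.3,0.09,-0.1,0,0,0,0],[-0.403,0.103,-0.1,0,0,0,0]]'
python3 -m handwheel '[[0,0,0.05,0,0,0,0],[0,0,0.1,0,0,0,0],[0,0,0.15,0,0,0,0],[0,0,0.19,0,0,0,0],[0,0,0.218,0,0,0,0]]'
python3 -m handwheel '[[0,0,0,0,0,0,0.8],[0,0,0,0,0,0,0.8],[0,0,0,0,0,0,0.8],[0,0,0,0,0,0,0.8],[0,0,0,0,0,0,0.8]]'
```

```text
clock: 5.6
tcp_pos: [0.5591, -0.2235, 0.0388]
orientation: [-179.9, 0.1, 0.0]
force: [-0.4, -0.1, -0.1]
grip_width: 0.452
finger_force: 0.0
clock: 6.1
tcp_pos: [0.4389, -0.256, 0.0705]
orientation: [179.9, -0.1, 0.0]
force: [-0.8, -0.3, 0.8]
grip_width: 0.501
finger_force: 0.0
clock: 6.6
tcp_pos: [0.4393, -0.255, 0.0035]
orientation: [-180.0, 0.0, 0.0]
force: [-0.3, 0.2, -1.0]
grip_width: 0.5
finger_force: 0.0
clock: 7.1
tcp_pos: [0.4399, -0.2555, 0.0045]
orientation: [179.9, -0.1, 0.0]
force: [0.3, 0.9, 1.9]
grip_width: 0.217
finger_force: 12.0
```

```bash
python3 -m handwheel '[[0,0,-0.05,0,0,0,0.8],[0,0,-0.1,0,0,0,0.8],[0,0,-0.15,0,0,0,0.8],[0.09,-0.1,-0.15,0,0,0,0.8],[0.18,-0.21,-0.15,0,0,0,0.8]]'
python3 -m handwheel '[[0.1,-0.12,0,0,0,0,0.8],[0.177,-0.223,0,0,0,0,0.8],[0.177,-0.223,0.05,0,0,0,0.8],[0.177,-0.223,0.1,0,0,0,0.8],[0.177,-0.223,0.12,0,0,0,0.8]]'
python3 -m handwheel '[[0,0,0.01,0,0,0,0.8],[0,0,0.018,0,0,0,0.8],[0,0,0.018,0,0,0,0.8],[0,0,0.018,0,0,0,0.8],[0,0,0.018,0,0,0,0.8]]'
```

```text
clock: 7.6
tcp_pos: [0.4942, -0.1928, 0.0499]
orientation: [179.9, -0.1, -0.2]
force: [0.1, -0.2, -1.4]
grip_width: 0.219
finger_force: 12.0
clock: 8.1
tcp_pos: [0.5437, -0.1249, 0.0101]
orientation: [-179.9, 0.3, -0.0]
force: [-0.1, -0.2, -0.8]
grip_width: 0.218
finger_force: 12.0
clock: 8.6
tcp_pos: [0.5466, -0.1258, 0.0077]
orientation: [180.0, -0.0, -0.1]
force: [-0.1, 0.4, -0.0]
grip_width: 0.217
finger_force: 12.0
```

```bash
python3 -m handwheel '[[0,0,0,0,0,0,0.4],[0,0,0,0,0,0,0.3],[0,0,0,0,0,0,0.2],[0,0,-0.04,0,0,0,0.2],[0,0,-0.1,0,0,0,0.1]]'
python3 -m handwheel '[[0,0,-0.1,0,0,0,0],[-0.1,0.03,-0.1,0,0,0,-0.1],[-0.2,0.06,-0.1,0,0,0,-0.1],[-0.28,0.09,-0.1,0,0,0,-0.1],[-0.323,0.094,-0.1,0,0,0,-0.1]]'
python3 -m handwheel '[[0,0,0.05,0,0,0,-0.1],[0,0,0.1,0,0,0,-0.1],[0,0,0.15,0,0,0,-0.1],[0,0,0.19,0,0,0,-0.1],[0,0,0.212,0,0,0,-0.1]]'
python3 -m handwheel '[[0,0,0,0,0,0,0.8],[0,0,0,0,0,0,0.8],[0,0,0,0,0,0,0.8],[0,0,0,0,0,0,0.8],[0,0,0,0,0,0,0.8]]' 15
```

```text
clock: 9.1
tcp_pos: [0.5453, -0.1247, 0.0372]
orientation: [-179.9, 0.1, 0.0]
force: [-0.5, 0.2, -0.4]
grip_width: 0.441
finger_force: 0.0
clock: 9.6
tcp_pos: [0.4483, -0.1538, 0.0682]
orientation: [180.0, -0.0, -0.1]
force: [-0.0, -0.3, -0.1]
grip_width: 0.55
finger_force: 0.0
clock: 10.1
tcp_pos: [0.4494, -0.153, 0.0032]
orientation: [-180.0, 0.0, 0.0]
force: [-0.3, -0.4, -0.3]
grip_width: 0.552
finger_force: 0.0
clock: 10.6
tcp_pos: [0.4502, -0.1537, 0.0046]
orientation: [180.0, -0.1, -0.0]
force: [-0.3, 0.1, 2.5]
grip_width: 0.276
finger_force: 15.0
```

```bash
python3 -m handwheel '[[0,0,-0.06,0,0,0,0.8],[0,0,-0.12,0,0,0,0.8],[0,0,-0.19,0,0,0,0.8],[0.1,-0.03,-0.19,0,0,0,0.8],[0.22,-0.05,-0.19,0,0,0,0.8]]'
python3 -m handwheel '[[0.14,-0.02,0,0,0,0,0.8],[0.283,-0.035,0,0,0,0,0.8],[0.283,-0.035,0,0,0,0,0.8],[0.283,-0.035,0.06,0,0,0,0.8],[0.283,-0.035,0.12,0,0,0,0.8]]'
python3 -m handwheel '[[0,0,0.03,0,0,0,0.8],[0,0,0.05,0,0,0,0.8],[0,0,0.06,0,0,0,0.8],[0,0,0.06,0,0,0,0.8],[0,0,0.06,0,0,0,0.8]]'
```

```text
clock: 11.1
tcp_pos: [0.5156, -0.1382, 0.0617]
orientation: [180.0, -0.0, -0.1]
force: [1.2, -0.0, -1.3]
grip_width: 0.276
finger_force: 15.0
clock: 11.6
tcp_pos: [0.6003, -0.1278, 0.0245]
orientation: [180.0, -0.0, 0.0]
force: [-0.2, 0.0, -1.5]
grip_width: 0.273
finger_force: 15.0
clock: 12.1
tcp_pos: [0.601, -0.1282, 0.0077]
orientation: [180.0, -0.1, -0.0]
force: [0.1, 0.4, -0.7]
grip_width: 0.274
finger_force: 15.0
```

```bash
python3 -m handwheel '[[0,0,0,0,0,0,0.4],[0,0,0,0,0,0,0.3],[0,0,0,0,0,0,0.2],[0,0,-0.06,0,0,0,0.2],[0,0,-0.2,0,0,0,0.1]]'
python3 -m handwheel '[[0,0,-0.03,0,0,0,0],[-0.15,0,-0.03,0,0,0,-0.1],[-0.3,0,-0.03,0,0,0,-0.3],[-0.45,0,-0.03,0,0,0,-0.5],[-0.566,-0.01,-0.03,0,0,0,-0.5]]'
python3 -m handwheel '[[0,-0.08,0,0,0,-0.054,-0.5],[0,-0.16,0,0,0,-0.054,-0.5],[0,-0.202,0,0,0,-0.054,-0.5],[0,-0.202,0,0,0,-0.054,-0.5],[0,-0.202,0,0,0,-0.054,-0.5]]'
```

```text
clock: 12.6
tcp_pos: [0.5965, -0.1265, 0.063]
orientation: [-179.8, 0.5, -0.0]
force: [0.1, -0.4, -1.1]
grip_width: 0.438
finger_force: 0.0
clock: 13.1
tcp_pos: [0.4279, -0.1244, 0.0752]
orientation: [-180.0, 0.1, -0.0]
force: [-0.3, -0.8, -0.4]
grip_width: 0.744
finger_force: 0.0
clock: 13.6
tcp_pos: [0.431, -0.0645, 0.0759]
orientation: [180.0, -0.0, 9.8]
force: [0.5, -0.6, -0.6]
grip_width: 0.75
finger_force: 0.0
```

Run:
```python
from h import *
im,d=arm.get_image("scene"); cv2.imwrite("pics/s1.png",cv2.resize(im[100:300,200:460,::-1],None,fx=3,fy=3))
```

```text
(no output)
```

View pics/s1.png

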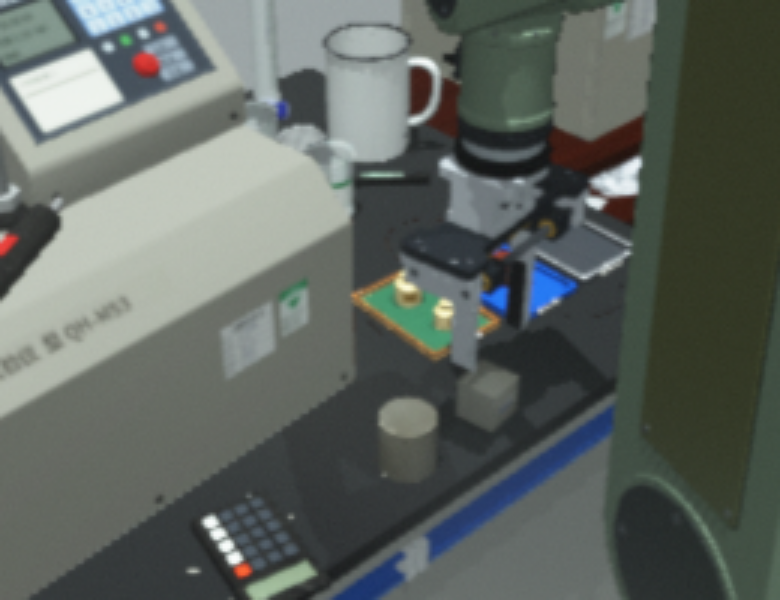

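The weights stand upright in the green tray at (405,290) and (443,315). The gripper is above the cube at (488,397).

```bash
python3 -m handwheel '[[0,0,0.05,0,0,0,-0.5],[0,0,0.1,0,0,0,-0.5],[0,0,0.15,0,0,0,-0.5],[0,0,0.19,0,0,0,-0.4],[0,0,0.206,0,0,0,-0.3]]' 20
python3 -m handwheel '[[0,0,0,0,0,0,0.6],[0,0,0,0,0,0,0.6],[0,0,0,0,0,0,0.6],[0,0,0,0,0,0,0.6],[0,0,0,0,0,0,0.6]]' 20
python3 -m handwheel '[[0,0,-0.05,0,0,0,0.6],[0,0,-0.1,0,0,0,0.6],[0,0,-0.15,0,0,0,0.6],[0,0,-0.19,0,0,0.054,0.6],[0,0,-0.19,0,0,0.054,0.6]]'
```

```text
clock: 14.15
tcp_pos: [0.4299, -0.0645, 0.0128]
orientation: [-179.9, 0.1, 9.7]
force: [-0.4, 0.6, 0.2]
grip_width: 0.662
finger_force: 0.0
clock: 14.65
tcp_pos: [0.4314, -0.0645, 0.0147]
orientation: [179.9, -0.1, 9.7]
force: [0.3, -0.2, 2.2]
grip_width: 0.423
finger_force: 20.0
clock: 15.15
tcp_pos: [0.432, -0.0646, 0.0726]
orientation: [179.9, -0.2, -0.0]
force: [0.5, 0.0, -2.3]
grip_width: 0.42
finger_force: 20.0
```

```bash
python3 -m handwheel '[[0.05,0.1,0,0,0,0,0.6],[0.1,0.25,0,0,0,0,0.6],[0.15,0.39,0,0,0,0,0.6],[0.2,0.53,0,0,0,0,0.6],[0.26,0.66,0,0,0,0,0.6]]'
python3 -m handwheel '[[0.07,0.12,0,0,0,0,0.6],[0.087,0.205,0,0,0,0,0.6],[0.087,0.205,0.04,0,0,0,0.6],[0.087,0.205,0.09,0,0,0,0.6],[0.087,0.205,0.13,0,0,0,0.6]]'
python3 -m handwheel '[[0,0,0.02,0,0,0,0.6],[0,0,0.035,0,0,0,0.6],[0,0,0.048,0,0,0,0.6],[0,0,0.048,0,0,0,0.6],[0,0,0.048,0,0,0,0.6]]'
python3 - <<'E'
from h import *
im,d=arm.get_image("scene"); cv2.imwrite("pics/s2.png",cv2.resize(im[100:300,270:460,::-1],None,fx=3,fy=3))
E
```

```text
clock: 15.65
tcp_pos: [0.508, -0.2636, 0.0697]
orientation: [-179.9, 0.1, 0.1]
force: [1.2, 0.3, -1.6]
grip_width: 0.423
finger_force: 20.0
clock: 16.15
tcp_pos: [0.5327, -0.3212, 0.0289]
orientation: [-179.8, 0.2, 0.1]
force: [0.8, 0.6, -1.6]
grip_width: 0.423
finger_force: 20.0
clock: 16.65
tcp_pos: [0.5353, -0.3239, 0.0182]
orientation: [179.9, -0.1, 0.0]
force: [0.1, -0.3, -0.5]
grip_width: 0.421
finger_force: 20.0
```

View pics/s2.png

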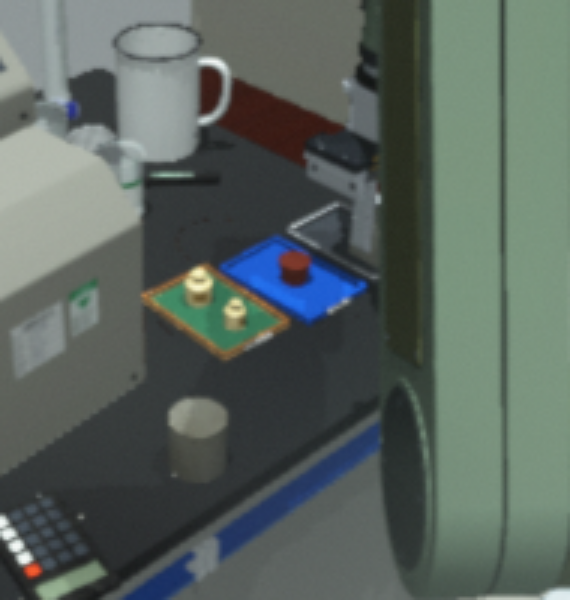

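The stopper stands in the blue tray at (294,266) and both weights are fine. The arm hides the cube, which is resting on the floor. I'll release it and go to the core.

```bash
python3 -m handwheel '[[0,0,0,0,0,0,0.1],[0,0,0,0,0,0,-0.1],[0,0,0,0,0,0,-0.1],[0,0,-0.06,0,0,0,-0.1],[0,0,-0.2,0,0,0,-0.1]]'
python3 -m handwheel '[[-0.05,-0.05,-0.1,0,0,0,-0.3],[-0.12,-0.18,-0.1,0,0,0,-0.7],[-0.2,-0.31,-0.1,0,0,0,-0.7],[-0.28,-0.44,-0.1,0,0,0,-0.7],[-0.35,-0.587,-0.1,0,0,0,-0.7]]'
python3 -m handwheel '[[0,-0.15,0,0,0,0,-0.7],[0,-0.3,0,0,0,0,-0.7],[0,-0.45,0,0,0,0,-0.7],[0,-0.6,0,0,0,0,-0.7],[0,-0.6,0,0,0,0,-0.7]]'
python3 - <<'E'
from h import *
print(arm.observe()["tcp_pos"])
for c in("top","scene"):
  im,d=arm.get_image(c)
  if c=="scene": cv2.imwrite("pics/s3.png",cv2.resize(im[100:300,270:460,::-1],None,fx=3,fy=3))
  else: cv2.imwrite("pics/t3.png",cv2.resize(im[110:310,250:480,::-1],None,fx=3,fy=3))
  for n in("steel_tray","mortar_cube"):
    for r in arm.regions_of(n,c)[:1]:
        P=pts(c,d,r["mask"]);z=np.percentile(P[:,2],95);Q=P[P[:,2]>z-.006]
        print(c,n,r["confidence"],z,cv2.minAreaRect(Q[:,:2].astype(np.float32)*1000))
E
```

```text
clock: 17.2
tcp_pos: [0.5315, -0.3213, 0.0738]
orientation: [-179.6, 0.4, -0.0]
force: [0.1, -0.7, -0.8]
grip_width: 0.547
finger_force: 0.0
clock: 17.7
tcp_pos: [0.4287, -0.1468, 0.1079]
orientation: [180.0, -0.1, -0.1]
force: [1.4, 0.9, 0.8]
grip_width: 0.849
finger_force: 0.0
clock: 18.2
tcp_pos: [0.4291, 0.0368, 0.1079]
orientation: [-179.9, -0.0, 0.4]
force: [0.1, -0.7, 0.6]
grip_width: 0.85
finger_force: 0.0
[0.42905981 0.03683237 0.10790304]
top steel_tray 0.9 0.011021563195068751 ((563.4032592773438, -324.62994384765625), (87.47492218017578, 125.52456665039062), 88.82486724853516)
scene steel_tray 0.72 0.009553687936482834 ((560.990234375, -323.6601257324219), (91.83136749267578, 129.13548278808594), 88.15154266357422)
scene mortar_cube 0.81 0.04361405706791037 ((533.7020263671875, -325.2251281738281), (46.59904479980469, 41.425018310546875), 89.48619842529297)
```

View pics/s3.png

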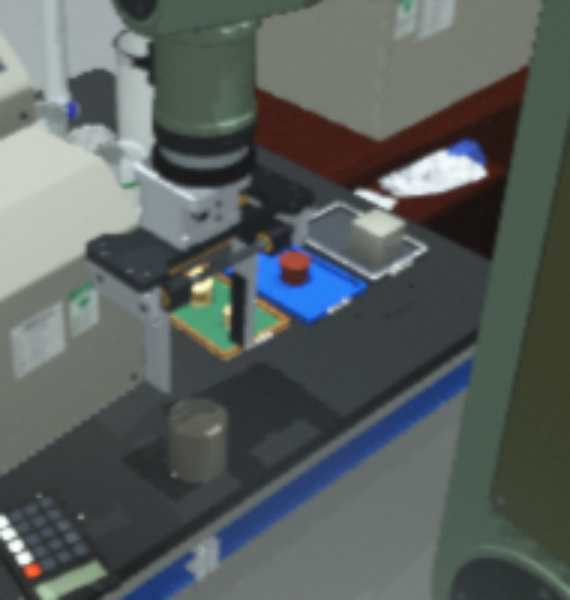

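View pics/t3.png

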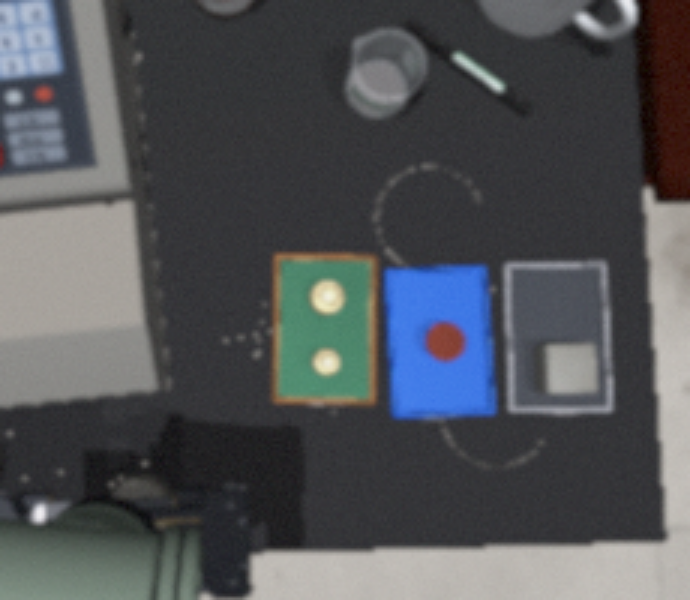

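The top view shows the weights at (328,296) and (327,361), the stopper at (445,341) and the cube at (570,368), all standing well in their trays. Next I grasp the core.

```bash
python3 -m handwheel '[[0,0,0,0,0,0,-0.7],[0,0,0.07,0,0,0,-0.7],[0,0,0.14,0,0,0,-0.7],[0,0,0.21,0,0,0,-0.7],[0,0,0.26,0,0,0,-0.7]]' 25
python3 -m handwheel '[[0,0,0.03,0,0,0,-0.7],[0,0,0.045,0,0,0,-0.5],[0,0,0.045,0,0,0,-0.3],[0,0,0.045,0,0,0,0.2],[0,0,0.045,0,0,0,0.4]]'
python3 -m handwheel '[[0,0,0,0,0,0,0.4],[0,0,0,0,0,0,0.4],[0,0,0,0,0,0,0.4],[0,0,-0.03,0,0,0,0.4],[0,0,-0.06,0,0,0,0.4]]'
```

```text
clock: 19.0
tcp_pos: [0.4291, 0.0314, 0.0284]
orientation: [-180.0, 0.1, -0.1]
force: [-0.2, -0.1, 0.7]
grip_width: 0.849
finger_force: 0.0
clock: 19.5
tcp_pos: [0.4306, 0.0323, 0.0169]
orientation: [180.0, -0.1, -0.0]
force: [0.5, 3.1, 0.7]
grip_width: 0.551
finger_force: 2.1
clock: 20.0
tcp_pos: [0.4284, 0.0325, 0.0339]
orientation: [-180.0, 0.1, 0.0]
force: [0.2, 0.4, -3.0]
grip_width: 0.535
finger_force: 25.0
```

```bash
python3 -m handwheel '[[0,0,-0.06,0,0,0,0.4],[0,0.05,-0.12,0,0,0,0.4],[0,0.17,-0.14,0,0,0,0.4],[0,0.3,-0.14,0,0,0,0.4],[0,0.44,-0.14,0,0,0,0.4]]'
python3 -m handwheel '[[0.04,0.14,0,0,0,0,0.4],[0.12,0.27,0,0,0,0,0.4],[0.2,0.4,0,0,0,0,0.4],[0.27,0.53,0,0,0,0,0.4],[0.36,0.64,0,0,0,0,0.4]]'
python3 -m handwheel '[[0.09,0.08,0,0,0,0,0.4],[0.173,0.112,0,0,0,0,0.4],[0.173,0.112,0,0,0,0,0.4],[0.173,0.112,0.05,0,0,0,0.4],[0.173,0.112,0.1,0,0,0,0.4]]'
```

```text
clock: 20.5
tcp_pos: [0.4295, -0.1005, 0.0769]
orientation: [180.0, -0.0, 0.1]
force: [1.2, -0.2, -2.7]
grip_width: 0.531
finger_force: 25.0
clock: 21.0
tcp_pos: [0.5373, -0.2935, 0.076]
orientation: [-180.0, 0.1, -0.1]
force: [0.7, -0.3, -2.7]
grip_width: 0.532
finger_force: 25.0
clock: 21.5
tcp_pos: [0.5885, -0.3243, 0.0449]
orientation: [-179.9, 0.1, 0.0]
force: [0.2, -0.3, -3.4]
grip_width: 0.53
finger_force: 25.0
```

```bash
python3 -m handwheel '[[0,0,0.03,0,0,0,0.4],[0,0,0.06,0,0,0,0.4],[0,0,0.08,0,0,0,0.4],[0,0,0.088,0,0,0,0.4],[0,0,0.088,0,0,0,0.4]]'
python3 -m handwheel '[[0,0,0.002,0,0,0,0.4],[0,0,0.002,0,0,0,0],[0,0,0.002,0,0,0,-0.3],[0,0,0.002,0,0,0,-0.3],[0,0,0.002,0,0,0,-0.3]]'
python3 -m handwheel '[[0,0,-0.04,0,0,0,-0.3],[0,0,-0.12,0,0,0,-0.3],[0,0,-0.25,0,0,0,-0.3],[0,0,-0.35,0,0,0,-0.3],[0,0,-0.35,0,0,0,-0.3]]'
python3 -m handwheel '[[-0.15,0,0,0,0,0,-0.3],[-0.3,-0.05,0,0,0,0,-0.3],[-0.45,-0.1,0,0,0,0,-0.3],[-0.55,-0.2,0,0,0,0,-0.3],[-0.55,-0.3,0,0,0,0,-0.3]]'
python3 - <<'E'
from h import *
P={}
for c in("top","scene"):
  im,d=arm.get_image(c); cv2.imwrite(f"pics/{c}4.png",cv2.resize(im[110:310,270:480,::-1],None,fx=3,fy=3))
  for n in("stone_core","mortar_cube"):
    for r in arm.regions_of(n,c)[:1]:
        P=pts(c,d,r["mask"]);z=np.percentile(P[:,2],95);Q=P[P[:,2]>z-.006]
        print(c,n,r["confidence"],z,cv2.minAreaRect(Q[:,:2].astype(np.float32)*1000))
E
```

```text
clock: 22.0
tcp_pos: [0.5898, -0.3253, 0.0202]
orientation: [180.0, -0.0, 0.0]
force: [0.4, -0.3, -3.3]
grip_width: 0.534
finger_force: 25.0
clock: 22.5
tcp_pos: [0.59, -0.3256, 0.0196]
orientation: [180.0, -0.1, -0.0]
force: [0.8, -0.4, -0.7]
grip_width: 0.645
finger_force: 0.0
clock: 23.0
tcp_pos: [0.5936, -0.328, 0.1319]
orientation: [179.6, -0.6, 0.0]
force: [0.4, 0.2, 0.6]
grip_width: 0.65
finger_force: 0.0
clock: 23.5
tcp_pos: [0.4202, -0.2336, 0.1227]
orientation: [-179.9, 0.2, -0.2]
force: [0.6, -0.2, 0.5]
grip_width: 0.651
finger_force: 0.0
top stone_core 0.69 0.05859218528470846 ((590.428955078125, -322.41497802734375), (45.444061279296875, 46.80927276611328), 86.53359985351562)
top mortar_cube 0.84 0.045271295055341665 ((534.7015380859375, -323.523681640625), (40.178531646728516, 36.84488296508789), 88.41888427734375)
scene stone_core 0.65 0.05712817402250736 ((588.9580078125, -324.33642578125), (47.61647033691406, 51.05992889404297), 41.572383880615234)
scene mortar_cube 0.78 0.04431237040838683 ((366.44500732421875, -110.19563293457031), (31.14678955078125, 592.83056640625), 40.23628234863281)
```

View pics/top4.png

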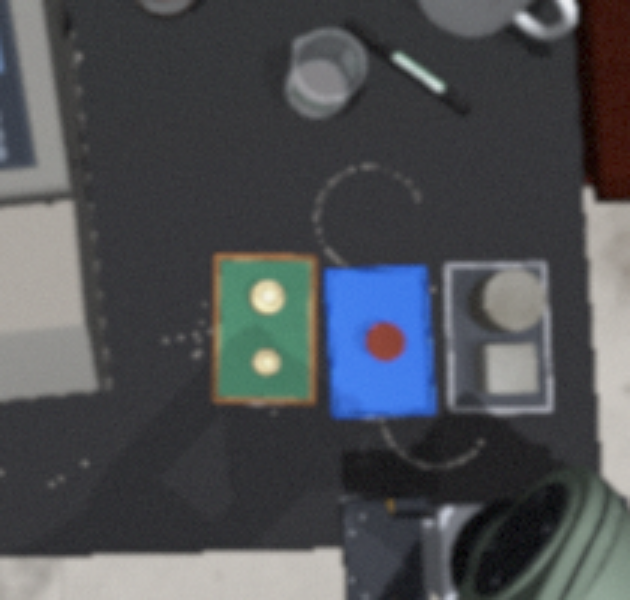

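View pics/scene4.png

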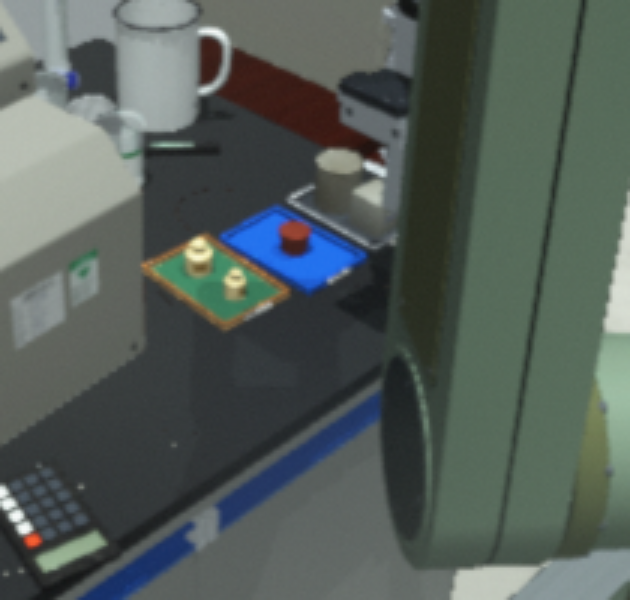

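The top view shows all five upright in their trays, with the core at (513,299) and the cube at (511,369), inside the steel rim with a gap between them. The measured centres are within tolerance, and the beaker and calculator haven't moved. I'm handing the job in.

```bash
python3 -c "
from rig import arm
print(arm.hand_in())"
```

```text
the job is handed in; nothing more can be done
None
```

All five things stand upright in their correct trays by the last pictures, with the beaker and calculator untouched; I handed the job in at about 24 s of the 120 s, and the interface gave no verdict.

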